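# Refit the sprung paper roll in the wrapping dispenser

## Task

Put the roll of wrapping paper from its wooden rest back into the metal dispenser stand: push its sprung pin into the hole in one cheek, press the spring in, swing the other end down between the cheeks and let it spring out, so that the pins sit in the holes of both cheeks and the roll is left hanging there level. Do it gently, without forcing the stand, and leave the other things on the table where they are.

Things in the scene. Friction and masses are not known exactly. Their poses are not given: they have to be found in the camera images.
- roll: White paper roll, 28 mm across, 96 mm long, on a steel spindle. At each end a dark hub, 18 mm across, sticks out 12 mm to a shoulder: 120 mm from shoulder to shoulder. Grip it across the paper from above. Weight 0.14 to 0.26 kg. Origin: middle of the roll on its axis; y runs along the axis from the sprung end to the stub end; it may be turned about that axis.
- sprung_shoulder (a point): Centre of the shoulder at the roll's -y end, 60 mm from its middle. From it a sprung steel pin, 9 mm across, stands out 24 mm when free; it is pushed in along the axis by up to 20 mm (1 N to start it, then 0.8 N per mm: 9.8 N at 11 mm, 13.8 N at 16 mm).
- stub_tip (a point): Tip of the fixed steel stub, 9 mm across, that stands out 6 mm from the shoulder at the roll's +y end; 66 mm from the roll's middle.
- stand: Fixed paper dispenser: dark steel base plate 100 x 236 x 10 mm (x, y, z) and on it an aluminium bracket with two upright cheeks, one at each end in y, 131 mm apart inside, each 50 mm wide (x), 14 mm thick (y), top edge 74 mm above the table. Floor between them 16 mm above the table, 26 mm at the foot of each cheek. Origin: centre of the base's underside; z up.
- hole_line (a point): On the base's middle, 60 mm above the table, at the height of the holes; y runs along the line through them. Each cheek's inner face has a blind round hole, 15 mm across, 8 mm deep; both are alike, the roll may go in either way round. With one hub against a cheek, its pin in the hole and pushed in 16 mm, the level roll's stub clears the other cheek by 5 mm.
- stand_edge (a point): Middle of the base's top edge at its -y end, 118 mm from its middle. The bracket with its cheeks is clamped along the base: its middle lies up to 14 mm either way in y from the base's middle, differently each time; this is not measured and has to be felt for. It does not give at allowed forces. More than 20 N on it counts as forcing.
- rest: Fixed wooden rest, 70 x 150 mm (x, y), on which the roll lies with its hubs in two notched saddles, its axis 48 mm above the table and along the rest's y; between the saddles (100 mm apart) the board is 12 mm high. Origin: centre of the underside.
- stamp: Wooden soap stamp, 36 mm across, 64 mm high, a bystander standing between the stand and the rest. Origin: centre of the underside.
- soap_bar: Dark grey soap bar, 54 x 80 x 26 mm, a bystander behind the stand and the rest. Origin: centre of the underside.
- tin: Round metal balm tin, 74 mm across, 34 mm high, a bystander at the left. Origin: centre of the underside.
Mind the look-alikes: they are no part of the job. There is more than one size of the roll; the one meant has the size given above.

How it is judged:
At the end, for the whole second after the job is handed in: The roll hangs at rest, let go, with a pin in each hole: its sprung shoulder and its stub tip each 55 to 61.5 mm above the table and within 4.5 mm sideways of the line through the holes, its middle within 26 mm of the stand's along that line, speed under 10 mm/s (z of sprung_shoulder in the frame of stand between 0.055 and 0.0615 m and x of sprung_shoulder in the frame of stand between -0.0045 and 0.0045 m and z of stub_tip in the frame of stand between 0.055 and 0.0615 m and x of stub_tip in the frame of stand between -0.0045 and 0.0045 m and y of roll in the frame of stand between -0.026 and 0.026 m and linear speed of roll below 0.01 m/s); the robot touches nothing.
It fails at once if the stand is forced: more than 20 N between the roll or the robot and the stand (contact force between any of roll, the arm, the fingers and stand above 20 N).
It fails at once if the stamp, the soap bar or the tin is moved more than 30 mm (distance of any of stamp, soap_bar, tin from where it was at the start of the episode above 0.03 m).
It also fails if it takes over 53 s, if anything falls off the work surface, if the arm or the gripper's body presses on something with over 40 N, if the wrist force passes 120 N, or if a joint passes its speed limit or range.

## Robot

A 7-joint arm with a two-finger parallel gripper is mounted at the origin on a cart in front of the work surface, level with it; the furniture and walls round the work are solid. World frame = base frame: x ahead of the robot, y to its left, z up, the work surface at z = 0. Lengths are in m, angles in rad, forces in N, time in s.
With the tool pointing down it reaches from about 0.35 to 0.9 m from the base axis. Payload 8.1 kg.
Tool frame: the origin (TCP) lies at the very end of the fingers, on their centre line; the grasp point (between the pads) lies 19 mm behind it; z points along the fingers, y is the line along which they close (so a half turn about z gives the same grasp; the last joint's range is limited). The gripper opens to 92 mm and grips with 3 to 60 N. Pads are 19 mm wide; open, the fingers measure 130 mm over their backs; the gripper's body (75 mm by 190 mm) begins 47 mm behind the grasp point.
Start: joints at [-1.243, 0.434, 0.025, 1.573, -0.012, 1.134, -0.075], TCP at [0.261, 0.568, 0.227] pointing down, gripper open.
Joint ranges: [-2.62, 2.62], [-0.44, 2.09], [-1.27, 1.32], [0.08, 2.57], [-1.32, 4.46], [0.12, 2], [-2.74, 2.74]. Speed limits (rad/s): [2.22, 2.22, 3.01, 3.01, 3.14, 3.14, 3.14].

## Interface

Orientations are given as a unit quaternion [w, x, y, z].
In Python, from plant import state, cams, manip gives the robot as it stands.
- The arm moves only by the tool carry_out, never from a script. Its argument "plan" is a list that holds one entry, the list of rows, each a list of 4 numbers: the shift along the tool's x, y, z in mm, then the turn about the tool's z in units of 5 degrees (1.0 is 5 degrees). A call has 1 to 8 rows; each row is the pose to reach, as a shift and turn from the pose commanded when the call began, along the tool's axes at that moment; what a row does not reach only later rows make up. A row lasts 1/12 s, in which the tool goes at most 41.7 mm and 7.16 degrees, less where a joint would pass 70% of its speed; a pose out of reach is approached as far as the arm can. A call with a gripper value outside its range is refused whole. "claw" is the finger opening in mm, from 0 to 91.8, set as the call begins (left out, the last holds). The fingers move at their own pace and stop on an object; "force" is the grip in N (left out, the last holds). Time passes only in rows, so rows that repeat a pose let the fingers close. It gives the time, the measured TCP pose, the force, the opening and the grip force at its end, in the units of the state.
- state(): the state, without advancing time (a new reading comes with each control period).
- cams.get_image(name): name is "scene" or "top"; returns the picture (480x640x3 uint8, red, green, blue); there is no depth.
- cams.camera_info(name): a dict with "vfov" (degrees; the focal length in pixels is half the picture's height over the tangent of half this angle, whatever the lens; pixels are square), "cx", "cy" (the principal point, pixels), "dist_coeffs" ([k1, k2, p1, p2, k3] as OpenCV has them; the pictures are not rectified), "R" (3x3) and "t" (3): a world point X has camera coordinates R X + t. Camera axes: x right, y down, z forward; pixel columns grow to the right and rows downward; lengths in m; the calibration is good to about 2 mm. A picture is of the moment at which its call begins. camera_info takes no time and is no camera call.
- manip.sign_off(): hands the job in; it is judged then, once.
The state is a dict: "t": time; "qpos": joint angles; "dq": joint speeds; "joint_torque": joint torques, N m; "ee_pos": TCP position; "eef_rot": TCP orientation; "force": force on the tool from outside, world axes, zero at the start; "moment": the same for the moment, N m; "opening": finger opening in m; "grasp_force": force on a finger pad.
Only numpy, scipy, OpenCV 4.12 (cv2) and the standard library are available. Lean on these libraries where they do the work, as an engineer would, in place of code of your own. Each camera call takes 0.05 s, during which the arm holds its last target. There are 200 camera calls.

## Working session

There is one attempt and no reset: what is moved stays moved. The work goes in short steps, Python scripts to look and compute and a tool call to move; the robot and the scene stay as the last step left them, time stands still between calls to the robot, and variables do not carry over. Pictures are saved under pics/ and viewed, at most 10 in all, crops included, and the job is handed in when it is done.

Besides the shell and the picture viewer there is one more tool, called after ">>>" as a command line: name --argument value ..., lists and objects as JSON in quotes. carry_out: Moves the arm, as the interface text tells. Its arguments: {"type":"object","properties":{"plan":{"type":"array","items":{"type":"array","items":{"type":"array","items":{"type":"number"}}}},"claw":{"type":"number"},"force":{"type":"number"}},"required":["plan"]}

```bash
ls; mkdir -p pics; python3 - <<'E'
from plant import state, cams, manip
import cv2, numpy as np
for n in ("scene","top"):
    im=cams.get_image(n); cv2.imwrite(f"pics/{n}0.png",im[:,:,::-1]); i=cams.camera_info(n)
    print(n,i["vfov"],i["cx"],i["cy"],i["dist_coeffs"]); print(np.round(i["R"],3).tolist(),np.round(i["t"],3), -np.array(i["R"]).T@np.array(i["t"]))
s=state(); print({k:np.round(v,3).tolist() for k,v in s.items()})
E
```

```text
pics
scene 43.0232415759826 321.84441806537177 241.0095291007157 [0.04957512 0.         0.         0.         0.        ]
[[0.728, -0.686, -0.006], [-0.351, -0.365, -0.862], [0.589, 0.63, -0.506]] [-0.363  0.285  1.091] [-0.27832635 -0.83234516  0.79574048]
top 50.484647033709315 320.54777255241504 244.40369285382698 [-0.13767819  0.          0.          0.          0.        ]
[[-0.016, -1.0, -0.007], [-0.994, 0.017, -0.105], [0.105, 0.006, -0.994]] [0.044 0.556 1.406] [0.4058166  0.02636478 1.45667599]
{'t': 0.1, 'qpos': [-1.243, 0.435, 0.025, 1.574, -0.012, 1.134, -0.075], 'dq': [-0.001, -0.001, 0.0, -0.001, 0.002, -0.002, 0.002], 'joint_torque': [0.003, -66.912, 0.988, -31.515, -0.061, 0.037, 0.0], 'ee_pos': [0.261, 0.567, 0.226], 'eef_rot': [-0.0, 0.214, 0.977, -0.001], 'force': [0.021, -0.229, 0.584], 'moment': [0.005, 0.005, 0.02], 'grasp_force': 0.0, 'opening': 0.092}
```

View pics/scene0.png

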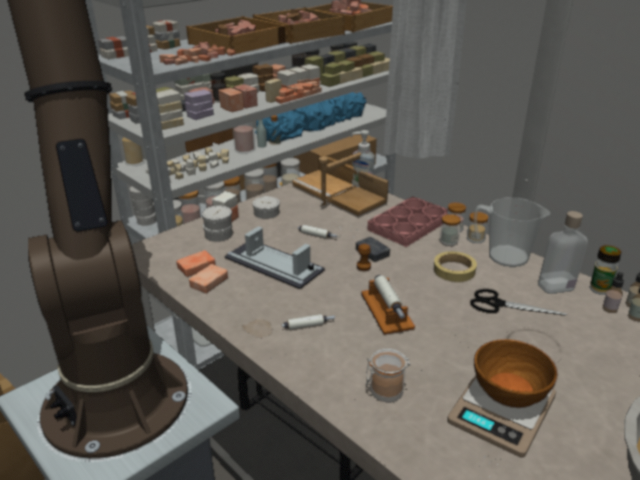

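View pics/top0.png

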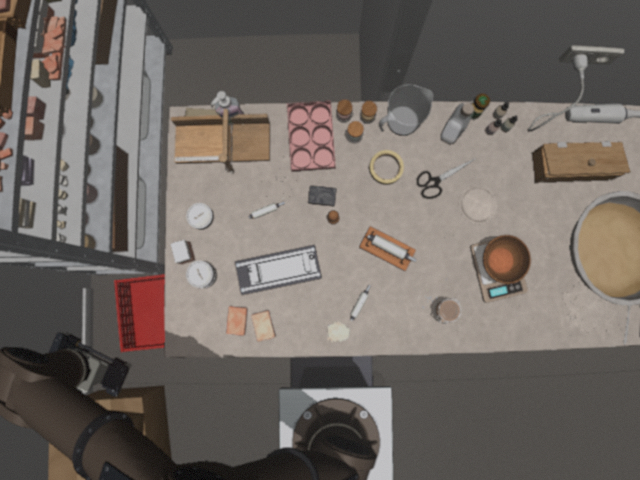

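The scene view shows the stand at about (275,262) and the roll on its rest at (388,300). The thinner rolls at (317,231) and (308,322) are decoys. In the top view the stand is at (278,269), the rest at (388,249) and the stamp at (333,216).

```bash
cat > h.py <<'E'
import cv2, numpy as np
from plant import state, cams, manip
def K(n):
    i=cams.camera_info(n); f=240/np.tan(np.radians(i["vfov"]/2))
    return np.array([[f,0,i["cx"]],[0,f,i["cy"]],[0,0,1]]),np.array(i["dist_coeffs"],float),np.array(i["R"]),np.array(i["t"])
def onplane(n,uv,z):
    k,d,R,t=K(n); uv=np.asarray(uv,float).reshape(-1,1,2)
    p=cv2.undistortPoints(uv,k,d).reshape(-1,2); r=np.c_[p,np.ones(len(p))]@R; c=-R.T@t
    return c+r*((z-c[2])/r[:,2])[:,None]
def proj(n,X):
    k,d,R,t=K(n); return cv2.projectPoints(np.asarray(X,float).reshape(-1,1,3),cv2.Rodrigues(R)[0],t,k,d)[0].reshape(-1,2)
E
python3 - <<'E'
from h import *
a=cv2.imread("pics/top0.png"); b=cv2.imread("pics/scene0.png")
def crop(im,x,y,w,h,s): return cv2.resize(im[y:y+h,x:x+w],None,fx=s,fy=s,interpolation=cv2.INTER_NEAREST)
m=np.vstack([np.hstack([crop(a,230,238,100,60,4),crop(a,350,220,100,60,4)]),np.hstack([crop(b,220,225,110,65,4)[:, :400],crop(b,350,268,100,65,4)])])
print(m.shape); cv2.imwrite("pics/c.png",m[:600])
E
```

```text
(500, 800, 3)
```

View pics/c.png

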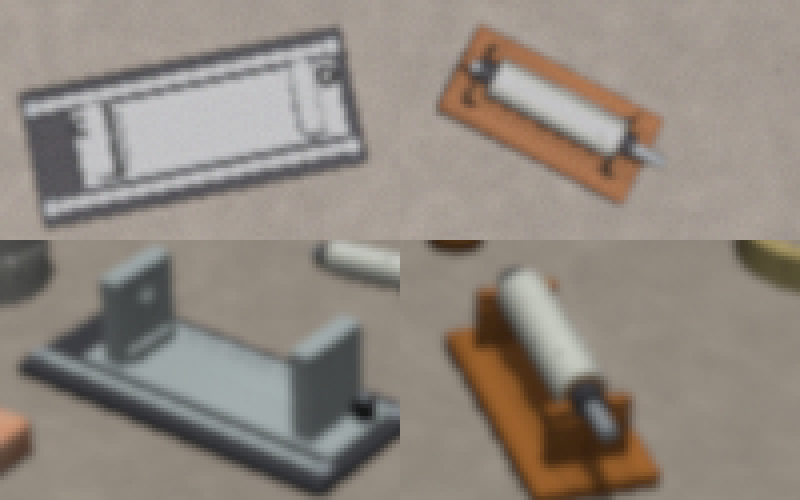

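The crops show the stand's base outline clear of the table. The roll's long sprung pin points to the right in the top view, at about (513,258), which is -y. Next I'll measure with masks.

```bash
cat > meas.py <<'E'
from h import *
def big(mask,x,y,w,h):
    m=np.zeros_like(mask); m[y:y+h,x:x+w]=mask[y:y+h,x:x+w]
    m=cv2.morphologyEx(m,cv2.MORPH_CLOSE,np.ones((5,5)))
    c=max(cv2.findContours(m,cv2.RETR_EXTERNAL,cv2.CHAIN_APPROX_NONE)[0],key=cv2.contourArea)
    return c.reshape(-1,2).astype(np.float32)
def rect(n,c,z):
    P=onplane(n,c,z)[:,:2]; (x,y),(w,h),a=cv2.minAreaRect((P*1000).astype(np.float32))
    if w<h: a+=90
    a=(a+90)%180-90
    return np.round([x,y,max(w,h),min(w,h),a],1)   # a: direction of long side vs world x
E
python3 - <<'E'
from meas import *
a=cv2.imread("pics/top0.png"); b=cv2.imread("pics/scene0.png")
for n,im,S,Rr in (("top",a,(225,235,105,65),(350,220,75,60)),("scene",b,(222,225,106,62),(355,268,65,68))):
    I=im.astype(int); B,G,R=I[...,0],I[...,1],I[...,2]
    sx,sy,_,_=S; print(n,"table",I[sy+2,sx+2],I[sy+5,sx+10])
    st=((R-B<8)*255).astype(np.uint8)
    org=((R-B>45)*255).astype(np.uint8)
    wh=((I.min(2)>150)*255).astype(np.uint8)
    c=big(st,*S); print("stand z10",rect(n,c,.010),"z5",rect(n,c,.005), len(c))
    c=big(org,*Rr); print("rest z12",rect(n,c,.012),"n",len(c))
    c=big(wh,*Rr); print("paper z48",rect(n,c,.048), "px",cv2.minAreaRect(c))
pts={"Lfront":(245.75,232),"Lback":(261.2,226.8),"Rfront":(293.2,252.5),"Rback":(307.5,244.2)}
for k,v in pts.items(): print(k,np.round(onplane("scene",v,.074)[0]*1000,1))
for v in [(249.5,264),(257.5,263.5),(303,254),(312,252)]: print("top cheeks z74",np.round(onplane("top",v,.074)[0]*1000,1))
E
```

```text
top table [149 158 168] [155 162 172]
stand z10 [489.1 158.3 234.2  98.6 -79. ] z5 [489.4 158.7 235.   99.  -79. ] 222
rest z12 [ 544.5 -156.2  148.7   68.7   61.3] n 225
paper z48 [ 545.2 -157.5   98.4   21.8   61. ] px ((389.4878234863281, 246.52296447753906), (35.35151672363281, 7.74614143371582), 27.89727020263672)
scene table [75 77 78] [84 91 96]
stand z10 [511.2 173.9 269.5 169.2 -79. ] z5 [516.2 180.3 271.2 170.3 -79. ] 239
rest z12 [ 550.2 -146.7  188.6   77.6   61.6] n 189
paper z48 [ 555.3 -144.1   98.1   21.8   60.3] px ((386.7307434082031, 288.8461608886719), (29.95380973815918, 9.15255355834961), 56.30992889404297)
Lfront [458.9 223.5  74. ]
Lback [501.7 218.   74. ]
Rfront [479.2  73.1  74. ]
Rback [527.3  78.   74. ]
top cheeks z74 [501.1 229.2  74. ]
top cheeks z74 [502.1 207.2  74. ]
top cheeks z74 [526.1  82.6  74. ]
top cheeks z74 [531.2  57.9  74. ]
```

```bash
cat >> h.py <<'E'
def pose():
    s=state(); w,x,y,z=s["eef_rot"]
    X=np.array([1-2*(y*y+z*z),2*(x*y+w*z)]); return np.array(s["ee_pos"]),np.degrees(np.arctan2(X[1],X[0])),s
def row(x,y,z,yaw,frm=None,):
    p,a,s=pose()
    if frm: p,a=np.array(frm[:3]),frm[3]
    d=np.array([x,y,z])-p; c,n=np.cos(np.radians(a)),np.sin(np.radians(a))
    t=-((yaw-a+180)%360-180)
    return np.round([1000*(d[0]*c+d[1]*n),1000*(d[0]*n-d[1]*c),-1000*d[2],t/5],2)
E
python3 - <<'E'
from h import *
print(pose()[:2],row(.545,-.157,.13,61))
c=np.array([.489,.158]);ys=np.array([np.cos(np.radians(101)),np.sin(np.radians(101))]);xs=np.array([ys[1],-ys[0]])
P=[np.r_[c+sx*.05*xs+sy*.118*ys,.01] for sx in(-1,1) for sy in(-1,1)]
print("base corners scene",np.round(proj("scene",P),1).tolist())
r=np.array([np.cos(np.radians(61)),np.sin(np.radians(61))])
P=[np.r_[np.array([.545,-.157])+k*r,.048] for k in(-.084,-.048,.048,.066)]
print("roll axis scene",np.round(proj("scene",P),1).tolist(),"top",np.round(proj("top",P),1).tolist())
# detect corners of stand base + pin in scene by hull
from meas import big
b=cv2.imread("pics/scene0.png").astype(int); st=((b[...,2]-b[...,0]<8)*255).astype(np.uint8)
h=cv2.approxPolyDP(big(st,222,225,106,62).reshape(-1,1,2),3,True).reshape(-1,2); print(h.tolist())
E
```

```text
(array([0.26084043, 0.56748549, 0.22604621]), np.float64(155.31590328756022)) [-560.75 -539.62   96.05   18.86]
base corners scene [[300.2, 286.0], [223.9, 254.5], [325.8, 266.4], [251.0, 237.8]]
roll axis scene [[402.7, 316.3], [396.4, 305.9], [381.0, 280.4], [378.3, 275.9]] top [[416.0, 260.7], [404.6, 254.6], [374.1, 238.5], [368.3, 235.5]]
[[225.0, 256.0], [294.0, 286.0], [304.0, 285.0], [323.0, 270.0], [309.0, 260.0], [308.0, 244.0], [285.0, 253.0], [262.0, 242.0], [259.0, 226.0], [245.0, 234.0], [244.0, 244.0]]
```

>>> carry_out --plan '[[[-230,-221,0,8],[-230,-221,0,8],[-230,-221,0,8],[-230,-221,0,8],[-230,-221,0,8],[-230,-221,0,8],[-230,-221,0,8],[-230,-221,0,8]]]' --claw 91.8

```text
t: 0.77
ee_pos: [0.3786, 0.2668, 0.2266]
eef_rot: [0.0, 0.537, 0.844, -0.0]
force: [0.8, -0.0, -0.2]
opening: 0.0914
grasp_force: 0.0
```

```bash
python3 - <<'E'
from h import *
print(pose()[:2],row(.545,-.157,.13,61), pose()[2]["qpos"])
E
```

```text
(array([0.37857416, 0.26678663, 0.22662363]), np.float64(115.10672443266503)) [-454.36  -29.11   96.62   10.82] [-0.96554076  0.16648055  0.27363666  1.9669445  -0.05184113  1.0156514
 -0.22993349]
```

>>> carry_out --plan '[[[-310,-20,40,8],[-310,-20,40,8],[-310,-20,40,8],[-310,-20,40,8],[-310,-20,40,8],[-310,-20,40,8],[-310,-20,40,8],[-310,-20,40,8]]]'

```text
t: 1.43
ee_pos: [0.4928, -0.0228, 0.1864]
eef_rot: [0.001, 0.793, 0.609, -0.0]
force: [-0.2, 0.3, 1.0]
opening: 0.0915
grasp_force: 0.0
```

```bash
python3 - <<'E'
from h import *
print(pose()[:2],row(.545,-.157,.10,61), pose()[2]["qpos"])
E
```

```text
(array([ 0.49281662, -0.02276426,  0.18642111]), np.float64(75.04929910637631)) [-116.23   85.05   86.42    2.81] [-0.51071562  0.28017422  0.56124764  1.97462454 -0.1816044   0.93536779
 -0.11969848]
```

>>> carry_out --plan '[[[-116,85,30,2.8],[-116,85,60,2.8],[-116,85,86,2.8],[-116,85,86,2.8],[-116,85,86,2.8],[-116,85,86,2.8],[-116,85,86,2.8]]]'

```text
t: 2.02
ee_pos: [0.5445, -0.1513, 0.1004]
eef_rot: [-0.001, 0.86, 0.51, -0.0]
force: [0.5, 0.1, 0.3]
opening: 0.0923
grasp_force: 0.0
```

```bash
python3 - <<'E'
from h import *
p,a,s=pose();print(p,a,row(.545,-.157,.029,61), s["qpos"])
c=np.array(p[:2]);yv=np.array([np.sin(np.radians(a)),-np.cos(np.radians(a))])
A=cams.get_image("top")[:,:,::-1]; b=cams.get_image("scene")[:,:,::-1]
def crop(im,x,y,w,h,s): return cv2.resize(im[y:y+h,x:x+w],None,fx=s,fy=s,interpolation=cv2.INTER_CUBIC)
cv2.imwrite("pics/d.png",np.hstack([crop(A,340,200,100,100,4),crop(b,340,240,100,100,4)]))
print(proj("scene",[np.r_[p],np.r_[c+yv*.046,p[2]],np.r_[c-yv*.046,p[2]]]))
E
```

```text
[ 0.54452845 -0.15126585  0.1003946 ] 61.27732146383278 [-4.800e+00  3.170e+00  7.139e+01  6.000e-02] [-0.21945764  0.52086172  0.56143576  1.89639106 -0.36757921  0.82910009
  0.03354276]
[[387.44861113 270.96342776]
 [408.24435365 267.82862586]
 [366.34933897 274.14877246]]
```

View pics/d.png

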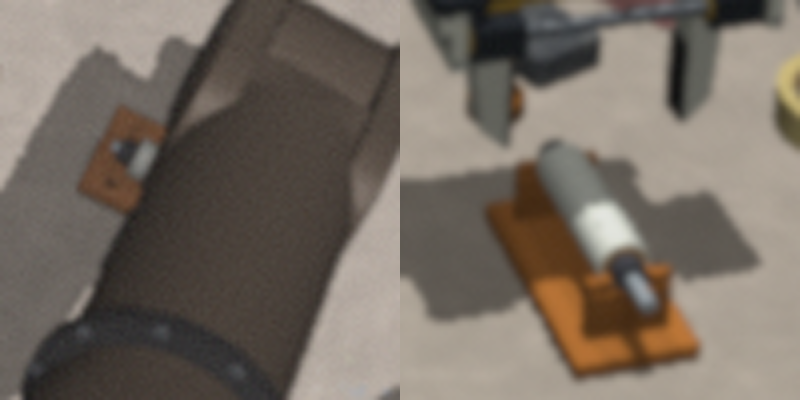

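The fingertips at crop (505,145) and (685,120) match their predicted pixels within 2 px, straddling the roll. I'll descend and grip.

>>> carry_out --plan '[[[-5,3,30,0],[-5,3,55,0],[-5,3,71,0],[-5,3,71,0],[-5,3,71,0]]]'

```text
t: 2.53
ee_pos: [0.5453, -0.156, 0.0304]
eef_rot: [-0.0, 0.86, 0.511, 0.0]
force: [0.3, -0.4, 0.4]
opening: 0.0917
grasp_force: 0.0
```

>>> carry_out --plan '[[[0,0,0,0],[0,0,0,0],[0,0,0,0],[0,0,0,0],[0,0,0,0],[0,0,0,0]]]' --claw 20 --force 40

```text
t: 3.03
ee_pos: [0.5453, -0.1573, 0.03]
eef_rot: [0.0, 0.86, 0.51, 0.0]
force: [0.6, -0.2, -0.7]
opening: 0.0564
grasp_force: 0.0
```

```bash
python3 - <<'E'
from h import *
p,a,s=pose();print(p,a,s["opening"],s["force"],s["moment"],row(.545,-.157,.029,61))
E
```

```text
[ 0.54534717 -0.15733582  0.03000721] 61.310985118786206 0.0564236618585986 [ 0.58720024 -0.21211535 -0.6667709 ] [-0.06272078  0.12174571 -0.05193071] [ 0.13 -0.47  1.01  0.06]
```

Fingers are still closing.

>>> carry_out --plan '[[[0,0,0,0],[0,0,0,0],[0,0,0,0],[0,0,0,0],[0,0,0,0],[0,0,0,0],[0,0,0,0]]]'

```text
t: 3.62
ee_pos: [0.545, -0.1573, 0.0297]
eef_rot: [-0.0, 0.86, 0.51, -0.0]
force: [-0.6, 0.8, 0.7]
opening: 0.0273
grasp_force: 40.0
```

>>> carry_out --plan '[[[0,0,-20,0],[0,0,-55,0],[0,0,-90,0],[0,0,-100,0],[0,0,-100,0],[0,0,-100,0]]]'

```text
t: 4.12
ee_pos: [0.5452, -0.157, 0.1293]
eef_rot: [-0.0, 0.86, 0.51, 0.0]
force: [-0.8, -0.0, -2.8]
opening: 0.0273
grasp_force: 40.0
```

```bash
python3 - <<'E'
from h import *
p,a,s=pose();print(p,a,s["opening"],s["grasp_force"],s["force"],s["moment"])
E
```

```text
[ 0.54518359 -0.15695296  0.12929694] 61.33458595017024 0.02734049985173435 39.99982416629791 [-0.82941835 -0.03950407 -2.79649809] [-0.0366468   0.13377861  0.00073565]
```

```bash
cat >> h.py <<'E'
SC=np.array([.4892,.1585]); SY=np.radians(101.0)
ys=np.array([np.cos(SY),np.sin(SY)]); xs=np.array([ys[1],-ys[0]])
def tip(th,x,y,z):  # TCP target: free pin tip at stand (x,y) mm, axis height z mm, roll yawed th deg towards +x
    t=np.radians(th); C=np.array([x+84*np.sin(t),y+84*np.cos(t)])/1000
    w=SC+xs*C[0]+ys*C[1]; return w[0],w[1],(z-18.3)/1000,101-th
def where():
    p,a,s=pose(); d=p[:2]-SC; t=np.radians(101-a); C=1000*np.array([d@xs,d@ys]); f=np.array(s["force"]); 
    u=np.array([np.cos(np.radians(a)),np.sin(np.radians(a))]); n=np.array([u[1],-u[0]])
    return dict(t=s["t"],tip=np.round([C[0]-84*np.sin(t),C[1]-84*np.cos(t),1000*p[2]+18.3],2),th=round(101-a,2),Fu=round(f[:2]@u,2),Fn=round(f[:2]@n,2),Fz=round(f[2],2),C=np.round(C,1))
E
python3 - <<'E'
from h import *
print(row(*tip(20,14,-62,148)),row(*tip(20,14,-62,60)),where())
E
```

```text
[ 290.24 -178.36   -0.4    -3.93] [ 290.24 -178.36   87.6    -3.93] {'t': 4.1167, 'tip': array([ -58.85, -385.  ,  147.6 ]), 'th': np.float64(39.67), 'Fu': np.float64(-0.43), 'Fn': np.float64(-0.71), 'Fz': np.float64(-2.8), 'C': array([  -5.2, -320.3])}
```

>>> carry_out --plan '[[[15,-9,0,0],[45,-28,0,0],[82,-50,0,0],[118,-73,0,0],[155,-95,0,0],[191,-117,0,0],[228,-140,0,0],[255,-157,0,0]]]'

```text
t: 4.78
ee_pos: [0.5279, 0.1443, 0.1275]
eef_rot: [-0.0, 0.86, 0.51, -0.002]
force: [2.0, 0.5, -2.6]
opening: 0.027
grasp_force: 40.0
```

>>> carry_out --plan '[[[20,-12,0,-1],[32,-19,0,-2],[35,-21,0,-3],[35,-21,0,-3.93],[35,-21,0,-3.93],[35,-21,0,-3.93],[35,-21,0,-3.93]]]'

```text
t: 5.37
ee_pos: [0.5277, 0.1819, 0.1286]
eef_rot: [-0.0, 0.762, 0.648, -0.001]
force: [0.3, 0.2, -3.3]
opening: 0.0269
grasp_force: 40.0
```

```bash
python3 - <<'E'
from h import *
print(where(),row(*tip(20,14,-62,60)))
A=cams.get_image("top")[:,:,::-1]; b=cams.get_image("scene")[:,:,::-1]
def crop(im,x,y,w,h,s): return cv2.resize(im[y:y+h,x:x+w],None,fx=s,fy=s,interpolation=cv2.INTER_CUBIC)
cv2.imwrite("pics/e.png",np.hstack([crop(A,220,200,100,100,4),crop(b,225,180,100,125,4)[:400]]))
E
```

```text
{'t': 5.3667, 'tip': array([ 13.16, -63.21, 146.89]), 'th': np.float64(20.23), 'Fu': np.float64(0.25), 'Fn': np.float64(0.26), 'Fz': np.float64(-3.35), 'C': array([42.2, 15.6])} [ 1.430e+00  3.000e-02  8.689e+01 -5.000e-02]
```

View pics/e.png

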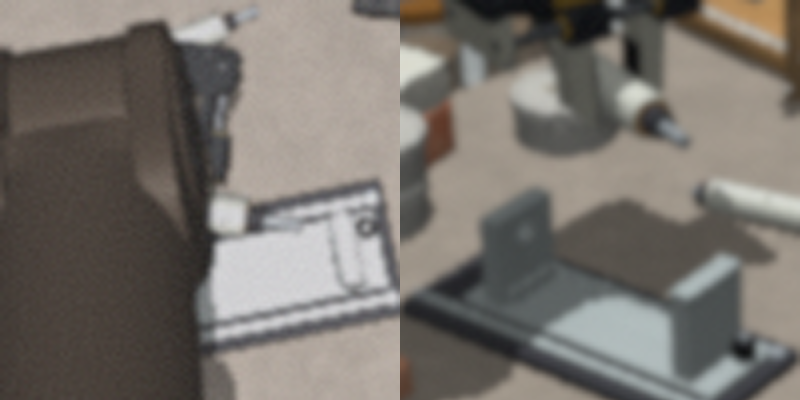

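In the top crop the pin tip is at about (300,230), pixel (295,257.5); in the scene crop it is at (688,143), pixel (297,215.8). The pin is clear of the right cheek. I'll check these against the model.

```bash
python3 - <<'E'
from h import *
w=where(); x,y,z=w["tip"]; P=np.r_[SC+xs*x/1000+ys*y/1000,z/1000]
for n in("top","scene"): print(n,proj(n,P))
def S(n,uv,z):
    d=onplane(n,uv,z)[0][:2]-SC; return np.round([1000*d@xs,1000*d@ys],1)
print("tip meas top",S("top",(295,257.5),z/1000),"scene",S("scene",(297,215.8),z/1000))
# cheek A top edge corners from scene crop: inner -x, outer -x, outer +x, ; cheek B inner -x, inner +x
for n,uv in (("A in-x",(672,294)),("A out-x",(702,303)),("A out+x",(738,264)),("A in+x",(722,254)),("B out-x",(482,222)),("B in-x",(502,230)),("B in+x",(552,195))):
    print(n,S("scene",(225+(uv[0]-400)/4,180+uv[1]/4),.074))
E
```

```text
top [[295.48365083 256.09119807]]
scene [[296.52311277 214.93269712]]
tip meas top [ 10.3 -61.2] scene [ 10.9 -66.6]
A in-x [-29.8 -84.2]
A out-x [ -27.7 -104. ]
A out+x [ 18.2 -95. ]
A in+x [ 21.9 -80.6]
B out-x [-30.4  58.7]
B in-x [-30.7  42.7]
B in+x [18.7 46.1]
```

>>> carry_out --plan '[[[1,0,25,0],[1,0,60,0],[1,0,80,0],[1,0,87,0],[1,0,87,0],[1,0,87,0]]]'

```text
t: 5.97
ee_pos: [0.5289, 0.1833, 0.0433]
eef_rot: [0.0, 0.761, 0.649, 0.0]
force: [0.2, -0.6, -1.8]
opening: 0.0271
grasp_force: 40.0
```

>>> carry_out --plan '[[[-3,0,0,0],[-6,0,0,0],[-8,0,0,0],[-10,0,0,0],[-10,0,0,0]]]'

```text
t: 6.38
ee_pos: [0.527, 0.173, 0.0433]
eef_rot: [0.0, 0.761, 0.649, 0.0]
force: [0.3, 0.2, -1.8]
opening: 0.027
grasp_force: 40.0
```

```bash
python3 - <<'E'
from h import *
print(where(),state()["moment"])
E
```

```text
{'t': 6.3833, 'tip': array([ 11.07, -71.85,  61.59]), 'th': np.float64(20.08), 'Fu': np.float64(0.3), 'Fn': np.float64(0.31), 'Fz': np.float64(-1.8), 'C': array([39.9,  7. ])} [-0.06729265  0.07854455  0.00837078]
```

>>> carry_out --plan '[[[0,3,1,0],[0,6,1.5,0],[-2,6,1.5,0],[-4,6,1.5,0],[-4,6,1.5,0]]]'

```text
t: 6.8
ee_pos: [0.5321, 0.168, 0.0411]
eef_rot: [0.0, 0.761, 0.649, -0.0]
force: [0.7, 0.4, -1.4]
opening: 0.027
grasp_force: 40.0
```

>>> carry_out --plan '[[[-1,0,0,0],[-2,0,0,0],[-3,0,0,0],[-3,0,0,0]]]'

```text
t: 7.13
ee_pos: [0.5317, 0.1659, 0.0413]
eef_rot: [-0.0, 0.761, 0.649, 0.0]
force: [0.1, 1.2, -2.7]
opening: 0.0271
grasp_force: 40.0
```

```bash
python3 - <<'E'
from h import *
print(where(),state()["moment"])
E
```

```text
{'t': 7.1333, 'tip': array([ 14.33, -79.77,  59.6 ]), 'th': np.float64(20.04), 'Fu': np.float64(1.19), 'Fn': np.float64(-0.04), 'Fz': np.float64(-2.67), 'C': array([43.1, -0.9])} [0.23364551 0.08756356 0.00922157]
```

>>> carry_out --plan '[[[-1,0,0,0],[-2,0,0,0],[-2,0,0,0],[-2,0,0,0]]]'

```text
t: 7.47
ee_pos: [0.5315, 0.1641, 0.0413]
eef_rot: [-0.0, 0.761, 0.649, 0.0]
force: [0.6, 2.4, -3.5]
opening: 0.027
grasp_force: 40.0
```

```bash
python3 - <<'E'
from h import *
print(where(),state()["moment"])
E
```

```text
{'t': 7.4667, 'tip': array([ 13.79, -81.45,  59.61]), 'th': np.float64(20.02), 'Fu': np.float64(2.42), 'Fn': np.float64(0.27), 'Fz': np.float64(-3.48), 'C': array([42.5, -2.5])} [ 4.84679165e-01 -4.89731822e-02  4.46240804e-04]
```

```bash
python3 - <<'E'
from h import *
print(row(*tip(20,14,-76,60)),row(*tip(20,0,-76,60)),row(*tip(20,0,-86,60)))
E
```

```text
[ 5.2  -1.7  -0.39 -0.  ] [  0.4  -14.86  -0.39  -0.  ] [ -8.99 -11.43  -0.39  -0.  ]
```

>>> carry_out --plan '[[[3,-1,0,0],[5.5,-2,0,0],[3,-8,0,0],[1,-14,0,0],[0.5,-15,0,0],[0.5,-15,0,0],[0.5,-15,0,0]]]'

```text
t: 8.05
ee_pos: [0.5165, 0.1665, 0.0413]
eef_rot: [0.0, 0.761, 0.649, 0.0]
force: [0.2, 0.7, -3.0]
opening: 0.0274
grasp_force: 40.0
```

>>> carry_out --plan '[[[-2,0.7,0,0],[-4,1.4,0,0],[-6,2.2,0,0],[-7.5,2.7,0,0],[-7.5,2.7,0,0]]]'

```text
t: 8.47
ee_pos: [0.5183, 0.1581, 0.0412]
eef_rot: [0.0, 0.761, 0.649, -0.0]
force: [0.0, 0.1, -2.0]
opening: 0.0269
grasp_force: 40.0
```

```bash
python3 - <<'E'
from h import *
print(where(),state()["moment"])
E
```

```text
{'t': 8.4667, 'tip': array([ -0.32, -84.82,  59.55]), 'th': np.float64(20.09), 'Fu': np.float64(0.07), 'Fn': np.float64(0.03), 'Fz': np.float64(-1.96), 'C': array([28.5, -5.9])} [-0.02445465  0.09035214 -0.00321923]
```

```bash
cat >> h.py <<'E'
BOT=[0.0,-89.0]
def piv(th,c,z=60,b=None):
    bx,by=b or BOT; t=np.radians(th); return tip(th,bx-c*np.sin(t),by-c*np.cos(t),z)
E
python3 - <<'E'
from h import *
print(row(*piv(20,0)),row(*piv(20,5)),row(*piv(20,8)))
E
```

```text
[-3.81  1.61 -0.45 -0.02] [-8.81  1.61 -0.45 -0.02] [-11.81   1.62  -0.45  -0.02]
```

>>> carry_out --plan '[[[-1,0.5,0,0],[-2.5,1,0,0],[-4,1.5,0,0],[-5.5,1.5,0,0],[-7,1.5,0,0],[-8.5,1.5,0,0],[-8.5,1.5,0,0],[-8.5,1.5,0,0]]]' --force 55

```text
t: 9.13
ee_pos: [0.5181, 0.1509, 0.0413]
eef_rot: [-0.0, 0.76, 0.649, 0.0]
force: [-2.8, 4.8, -2.5]
opening: 0.0269
grasp_force: 55.0
```

```bash
python3 - <<'E'
from h import *
print(where(),state()["moment"],row(*piv(20,5)),row(*piv(18,9)))
E
```

```text
{'t': 9.1333, 'tip': array([ -1.85, -91.93,  59.57]), 'th': np.float64(20.01), 'Fu': np.float64(4.32), 'Fn': np.float64(-3.48), 'Fz': np.float64(-2.54), 'C': array([ 26.9, -13. ])} [ 1.00881493  0.4544501  -0.21650611] [-1.61  0.72 -0.43 -0.  ] [-5.66 -1.9  -0.43 -0.4 ]
```

```bash
sed -i 's/BOT=.*/BOT=[0.0,-88.2]/' h.py; python3 - <<'E'
from h import *
for t,c in ((19,6),(18,8),(17,10),(16,11),(15,11.5)): print(t,c,row(*piv(t,c)))
E
```

```text
19 6 [-1.87 -0.92 -0.43 -0.2 ]
18 8 [-3.91 -2.21 -0.43 -0.4 ]
17 10 [-5.96 -3.43 -0.43 -0.6 ]
16 11 [-7.04 -4.65 -0.43 -0.8 ]
15 11.5 [-7.64 -5.87 -0.43 -1.  ]
```

>>> carry_out --plan '[[[-1.5,-0.5,0,-0.1],[-3,-1.5,0,-0.3],[-4.5,-2.3,0,-0.4],[-6,-3.2,0,-0.6],[-7.5,-4,0,-0.7],[-8.3,-4.7,0,-0.8],[-8.3,-4.7,0,-0.8]]]'

```text
t: 9.72
ee_pos: [0.5122, 0.1448, 0.0414]
eef_rot: [-0.001, 0.737, 0.676, 0.001]
force: [-1.8, 9.9, -2.6]
opening: 0.0269
grasp_force: 55.0
```

```bash
python3 - <<'E'
from h import *
w=where();t=np.radians(w["th"]);print(w,"Fx",w["Fu"]*np.sin(t)+w["Fn"]*np.cos(t),"Fy",w["Fu"]*np.cos(t)-w["Fn"]*np.sin(t),state()["moment"])
for t,c in ((15,11),(14,11.5),(13,12),(12,12.5),(10,13),(8,13.5)): print(t,c,row(*piv(t,c)))
E
```

```text
{'t': 9.7167, 'tip': array([ -3.09, -98.59,  59.71]), 'th': np.float64(15.91), 'Fu': np.float64(9.71), 'Fn': np.float64(-2.6), 'Fz': np.float64(-2.63), 'C': array([ 19.9, -17.8])} Fx 0.16137080212394128 Fy 10.050774072887217 [ 2.01959837  0.43010695 -0.17629178]
15 11 [-0.17 -1.03 -0.29 -0.18]
14 11.5 [-0.7  -2.29 -0.29 -0.38]
13 12 [-1.26 -3.53 -0.29 -0.58]
12 12.5 [-1.83 -4.75 -0.29 -0.78]
10 13 [-2.54 -7.19 -0.29 -1.18]
8 13.5 [-3.34 -9.58 -0.29 -1.58]
```

>>> carry_out --plan '[[[-0.4,-1.1,0,-0.2],[-0.9,-2.3,0,-0.4],[-1.5,-3.5,0,-0.6],[-2.1,-4.8,0,-0.8],[-2.6,-6,0,-1],[-3,-7.2,0,-1.2],[-3,-7.2,0,-1.2]]]'

```text
t: 10.3
ee_pos: [0.5045, 0.1429, 0.0414]
eef_rot: [-0.001, 0.7, 0.714, 0.001]
force: [-2.4, 11.1, -2.1]
opening: 0.0269
grasp_force: 55.0
```

```bash
python3 - <<'E'
from h import *
w=where();t=np.radians(w["th"]);print(w,"Fx",w["Fu"]*np.sin(t)+w["Fn"]*np.cos(t),"Fy",w["Fu"]*np.cos(t)-w["Fn"]*np.sin(t),state()["moment"])
for t,c in ((8,13.5),(6,13.5),(4,14),(2,14),(0,14)): print(t,c,row(*piv(t,c)))
E
```

```text
{'t': 10.3, 'tip': array([  -2.33, -100.95,   59.68]), 'th': np.float64(9.85), 'Fu': np.float64(11.15), 'Fn': np.float64(-2.23), 'Fz': np.float64(-2.06), 'C': array([ 12. , -18.2])} Fx -0.2897041238744713 Fy 11.367122394019084 [ 2.28996942  0.62790505 -0.13717831]
8 13.5 [-0.58 -2.15 -0.32 -0.37]
6 13.5 [-0.7  -4.61 -0.32 -0.77]
4 14 [-1.41 -7.01 -0.32 -1.17]
2 14 [-1.7  -9.43 -0.32 -1.57]
0 14 [ -2.07 -11.85  -0.32  -1.97]
```

>>> carry_out --plan '[[[-0.6,-1.5,0,-0.25],[-1,-3,0,-0.5],[-1.3,-4.6,0,-0.75],[-1.7,-6.2,0,-1],[-1.9,-7.8,0,-1.3],[-2.1,-9.4,0,-1.6],[-2.1,-9.4,0,-1.6]]]'

```text
t: 10.88
ee_pos: [0.4947, 0.1408, 0.0413]
eef_rot: [-0.001, 0.648, 0.762, 0.001]
force: [-2.4, 12.2, -3.4]
opening: 0.0267
grasp_force: 55.0
```

```bash
python3 - <<'E'
from h import *
w=where();t=np.radians(w["th"]);print(w,"Fx",w["Fu"]*np.sin(t)+w["Fn"]*np.cos(t),"Fy",w["Fu"]*np.cos(t)-w["Fn"]*np.sin(t),state()["moment"])
for t,c in ((0,14),(0,12),(0,8)): print(t,c,row(*piv(t,c)))
A=cams.get_image("top")[:,:,::-1]; b=cams.get_image("scene")[:,:,::-1]
def crop(im,x,y,w,h,s): return cv2.resize(im[y:y+h,x:x+w],None,fx=s,fy=s,interpolation=cv2.INTER_CUBIC)
cv2.imwrite("pics/f.png",np.hstack([crop(A,240,220,80,80,5),crop(b,225,205,100,100,4)]))
E
```

```text
{'t': 10.8833, 'tip': array([  -0.58, -102.39,   59.61]), 'th': np.float64(1.79), 'Fu': np.float64(12.4), 'Fn': np.float64(-0.44), 'Fz': np.float64(-3.42), 'C': array([  2. , -18.4])} Fx -0.05245502575465111 Fy 12.407693116380381 [ 2.34682136  0.74628062 -0.10895735]
0 14 [ 0.17 -2.05 -0.39 -0.36]
0 12 [ 2.17 -2.11 -0.39 -0.36]
0 8 [ 6.17 -2.24 -0.39 -0.36]
```

View pics/f.png

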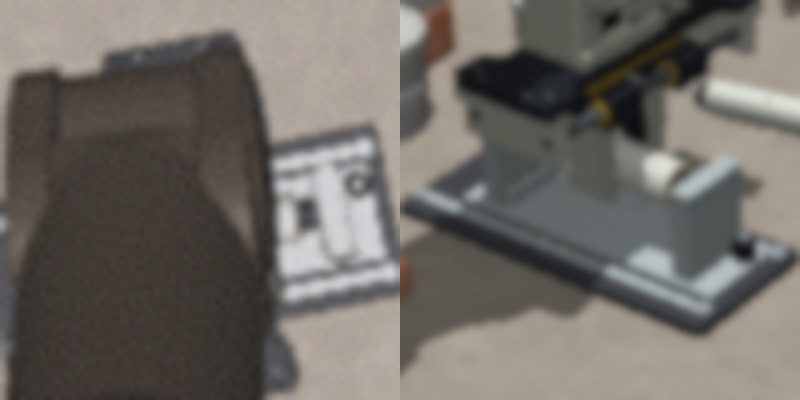

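The pin is in the right cheek's hole with the hub up against it. The roll is nearly aligned and lies between the cheeks (top crop: hub at (300,215)). Next I'll straighten it fully, then ease it back towards the other hole.

>>> carry_out --plan '[[[0,-1,0,-0.2],[0,-2.1,0,-0.36],[0,-2.1,0,-0.36],[1,-2.1,0,-0.36],[2,-2.1,0,-0.36],[3,-2.1,0,-0.36],[3.5,-2.1,0,-0.36],[3.5,-2.1,0,-0.36]]]'

```text
t: 11.65
ee_pos: [0.4923, 0.1434, 0.0412]
eef_rot: [-0.001, 0.637, 0.771, 0.001]
force: [-4.0, 9.2, -2.8]
opening: 0.0267
grasp_force: 55.0
```

```bash
cat > w.py <<'E'
from h import *
w=where();t=np.radians(w["th"]);print(w,"Fx %.2f Fy %.2f"%(w["Fu"]*np.sin(t)+w["Fn"]*np.cos(t),w["Fu"]*np.cos(t)-w["Fn"]*np.sin(t)),state()["moment"],"c",BOT[1]-w["tip"][1])
E
python3 w.py
```

```text
{'t': 11.65, 'tip': array([-6.000e-02, -9.943e+01,  5.954e+01]), 'th': np.float64(0.12), 'Fu': np.float64(9.84), 'Fn': np.float64(-2.21), 'Fz': np.float64(-2.8), 'C': array([  0.1, -15.4])} Fx -2.19 Fy 9.84 [ 1.84533677  0.76682233 -0.11925532] c 11.230000000000004
```

>>> carry_out --plan '[[[0.7,0,0,0],[1.4,0,0,0],[2.1,0,0,0],[2.8,0,0,0],[3,0,0,0],[3,0,0,0]]]'

```text
t: 12.15
ee_pos: [0.4918, 0.1457, 0.0412]
eef_rot: [-0.001, 0.637, 0.771, 0.0]
force: [-2.8, 7.5, -1.5]
opening: 0.0266
grasp_force: 55.0
```

```bash
python3 w.py
```

```text
{'t': 12.15, 'tip': array([ -0.1 , -97.11,  59.52]), 'th': np.float64(0.15), 'Fu': np.float64(7.93), 'Fn': np.float64(-1.33), 'Fz': np.float64(-1.47), 'C': array([  0.1, -13.1])} Fx -1.31 Fy 7.93 [ 1.49115479  0.69284642 -0.16212365] c 8.909999999999997
```

>>> carry_out --plan '[[[0.7,0,0,0],[1.4,0,0,0],[2.1,0,0,0],[2.8,0,0,0],[3,0,0,0],[3,0,0,0]]]'

```text
t: 12.65
ee_pos: [0.4915, 0.148, 0.0412]
eef_rot: [-0.0, 0.637, 0.771, 0.0]
force: [-3.4, 7.2, -1.9]
opening: 0.027
grasp_force: 55.0
```

```bash
python3 w.py
```

```text
{'t': 12.65, 'tip': array([-5.000e-02, -9.471e+01,  5.952e+01]), 'th': np.float64(0.18), 'Fu': np.float64(7.71), 'Fn': np.float64(-1.95), 'Fz': np.float64(-1.93), 'C': array([  0.2, -10.7])} Fx -1.93 Fy 7.72 [ 1.0744468   0.52154931 -0.14926436] c 6.509999999999991
```

>>> carry_out --plan '[[[0.7,0,0,0],[1.4,0,0,0],[2,0,0,0],[2,0,0,0],[2,0,0,0]]]'

```text
t: 13.07
ee_pos: [0.4912, 0.1492, 0.0412]
eef_rot: [-0.0, 0.638, 0.77, -0.0]
force: [-1.7, 4.2, -2.4]
opening: 0.0266
grasp_force: 55.0
```

```bash
python3 w.py
```

```text
{'t': 13.0667, 'tip': array([ -0.11, -93.49,  59.51]), 'th': np.float64(0.23), 'Fu': np.float64(4.39), 'Fn': np.float64(-0.85), 'Fz': np.float64(-2.44), 'C': array([ 0.2, -9.5])} Fx -0.83 Fy 4.39 [ 0.72158551  0.59479696 -0.001617  ] c 5.289999999999992
```

>>> carry_out --plan '[[[0,0,0.6,0],[0,0,1.2,0],[0,0,1.8,0],[0,0,2.3,0],[0,0,2.3,0]]]'

```text
t: 13.48
ee_pos: [0.4917, 0.1493, 0.0392]
eef_rot: [0.0, 0.638, 0.77, 0.0]
force: [-3.3, 3.7, 3.9]
opening: 0.0271
grasp_force: 55.0
```

```bash
python3 w.py
```

```text
{'t': 13.4833, 'tip': array([  0.33, -93.53,  57.53]), 'th': np.float64(0.23), 'Fu': np.float64(4.23), 'Fn': np.float64(-2.59), 'Fz': np.float64(3.88), 'C': array([ 0.7, -9.5])} Fx -2.57 Fy 4.24 [0.75053307 0.69720919 0.01299285] c 5.329999999999998
```

>>> carry_out --plan '[[[0,0,0,0],[0,0,0,0],[0,0,0,0],[0,0,0,0],[0,0,0,0],[0,0,0,0],[0,0,0,0]]]' --claw 56

```text
t: 14.07
ee_pos: [0.4915, 0.149, 0.0389]
eef_rot: [0.0, 0.638, 0.77, 0.0]
force: [-0.9, 0.1, -0.4]
opening: 0.0559
grasp_force: 0.0
```

```bash
python3 w.py;  python3 - <<'E'
from h import *
A=cams.get_image("top")[:,:,::-1]; b=cams.get_image("scene")[:,:,::-1]
def crop(im,x,y,w,h,s): return cv2.resize(im[y:y+h,x:x+w],None,fx=s,fy=s,interpolation=cv2.INTER_CUBIC)
cv2.imwrite("pics/g.png",np.hstack([crop(A,240,220,80,80,5),crop(b,225,205,100,100,4)]))
E
```

```text
{'t': 14.0667, 'tip': array([ 9.000e-02, -9.381e+01,  5.724e+01]), 'th': np.float64(0.25), 'Fu': np.float64(0.28), 'Fn': np.float64(-0.89), 'Fz': np.float64(-0.38), 'C': array([ 0.5, -9.8])} Fx -0.89 Fy 0.28 [-0.07048777  0.02118046  0.01144094] c 5.609999999999999
```

View pics/g.png

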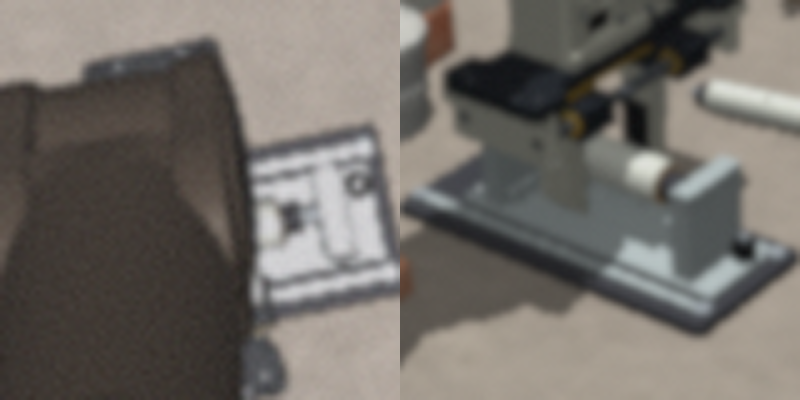

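The roll is hanging level after release, with its pin in the right cheek (hub at (295,215) in the top crop). I'll raise the gripper straight up and check.

>>> carry_out --plan '[[[0,0,-5,0],[0,0,-15,0],[0,0,-35,0],[0,0,-60,0],[0,0,-90,0],[0,0,-120,0],[0,0,-140,0],[0,0,-140,0]]]'

```text
t: 14.83
ee_pos: [0.4938, 0.1497, 0.184]
eef_rot: [0.002, 0.638, 0.77, 0.004]
force: [0.4, 0.6, -0.3]
opening: 0.0561
grasp_force: 0.0
```

>>> carry_out --plan '[[[-30,0,0,0],[-70,0,0,0],[-110,0,-10,0],[-150,0,-20,0],[-190,0,-30,0],[-220,0,-30,0],[-240,0,-30,0],[-240,0,-30,0]]]'

```text
t: 15.5
ee_pos: [0.5362, -0.0925, 0.2098]
eef_rot: [0.001, 0.64, 0.768, -0.001]
force: [0.2, -0.2, 1.2]
opening: 0.0557
grasp_force: 0.0
```

```bash
python3 - <<'E'
from h import *
from meas import big,rect
print(pose()[0],state()["force"])
A=cams.get_image("top")[:,:,::-1]; b=cams.get_image("scene")[:,:,::-1]
def crop(im,x,y,w,h,s): return cv2.resize(im[y:y+h,x:x+w],None,fx=s,fy=s,interpolation=cv2.INTER_CUBIC)
cv2.imwrite("pics/k.png",np.hstack([crop(A,230,220,100,100,4),crop(b,225,205,100,100,4)]))
E
```

```text
[ 0.53617079 -0.09249951  0.20979865] [ 0.1746387  -0.19559883  1.17043274]
```

View pics/k.png

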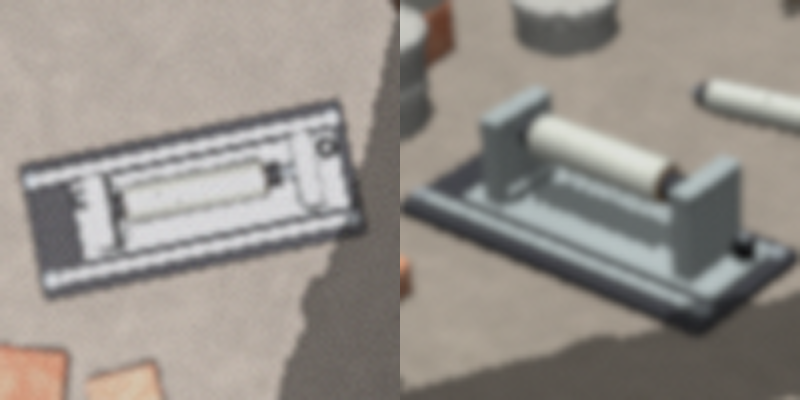

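The roll hangs level between both cheeks, with its hubs at (118,205) and (275,175) in the top crop, and the arm is clear. I'm handing the job in.

```bash
python3 -c "
from plant import manip
print(manip.sign_off())"
```

```text
the job is handed in; nothing more can be done
None
```

The roll hangs level in the dispenser stand with a pin in each cheek's hole and the arm clear of it. The job is handed in at about 15.5 s; hand-in returned no verdict, and the highest force I read was about 12.5 N, against the 20 N limit.

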